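# Hold a retaining ring spread at an axle groove with ring pliers

## Robot

A 6-joint arm with a two-finger parallel gripper is mounted at the origin on the work surface. World frame = base frame: x ahead of the robot, y to its left, z up, the work surface at z = 0. Lengths are in m, angles in rad, forces in N, time in s.
With the tool pointing down it reaches from about 0.25 to 0.775 m from the base axis. Payload 4 kg.
Tool frame: the origin (TCP) lies midway between the tips of the shut fingers; the grasp point (between the pads) lies 19 mm behind it; z points along the fingers, x is the direction in which the jaws open and shut, and the axes are right-handed (so a half turn about z gives the same grasp; the last joint's range is limited). The gripper opens to 94 mm and grips with 3 to 60 N. Pads are 16 mm wide; open, the fingers measure 119 mm over their backs; the gripper's body (75 mm by 177 mm) begins 78 mm behind the grasp point.
Start: joints at [1.157, 0.087, 1.371, -0, 1.684, -0.103], TCP at [0.168, 0.524, 0.206] pointing down, gripper open.
Joint ranges: [-3.1, 3.1], [-0.76, 2.03], [0.27, 2.55], [-1.08, 4.22], [0.17, 2.65], [-2.57, 2.57]. Speed limits (rad/s): [2.79, 2.79, 3.14, 3.14, 3.14, 3.14].

## Interface

Orientations are given as [roll, pitch, yaw] about the fixed x, y, z axes, in that order (R = Rz(yaw) Ry(pitch) Rx(roll)).
In Python, from bench import robot, eyes, close_job gives the robot as it stands.
- The arm moves only by the shell command python3 -m jog 'ROWS'. ROWS is JSON, a list of rows, each a list of 3 entries, a list of its own where there are three numbers: the turn, a rotation vector about the tool's x, y, z in degrees, then the shift along the tool's x, y, z in mm, then the closure, from -1 (fully open) to 1 (shut). In form: [[[wx, wy, wz], [x, y, z], claw], ...]. A call has 1 to 5 rows; each row is the pose to reach, as a shift and turn from the pose commanded when the call began, along the tool's axes at that moment; what a row does not reach only later rows make up. A row lasts 1/10 s, in which the tool goes at most 50 mm and 8.59 degrees, less where a joint would pass 70% of its speed; a pose out of reach is approached as far as the arm can. A call with a gripper value outside its range is refused whole. The fingers move at their own pace and stop on an object; the grip force is fixed at half the most. Time passes only in rows, so rows that repeat a pose let the fingers close. It gives the time, the measured TCP pose, the force and the opening at its end, in the units of the state.
- robot.get_obs(): the state, without advancing time (a new reading comes with each control period).
- eyes.snapshot(name): name is "scene" or "top" or "wrist"; returns (picture, depth): 400x640x3 uint8, red, green, blue; 400x640 float32, m along the optical axis (not along the pixel's ray), 0 where there is no reading.
- eyes.camera_params(name): a dict with "mtx" (3x3 intrinsics, pixels), "world_to_cam" (4x4, takes a point from world to camera coordinates). Camera axes: x right, y up, looking along -z (the intrinsics and any distortion apply to the point x, -y, -z); pixel columns grow to the right and rows downward; lengths in m; the calibration is good to about 2 mm. A picture is of the moment at which its call begins: read the wrist's pose just before it. camera_params takes no time and is no camera call; for the wrist camera it gives the pose at the moment of the call.
- close_job(): hands the job in, once; it reports no verdict.
The state is a dict: "time": time; "joint_positions": joint angles; "qvel": joint speeds; "joint_torque": joint torques, N m; "tool_pos": TCP position; "ee_rot": TCP orientation; "wrist_force": force on the tool from outside, world axes, zero at the start; "wrist_torque": the same for the moment, N m; "width": finger opening in m.
Only numpy, scipy, OpenCV 4.12 (cv2) and the standard library are available. Lean on these libraries where they do the work, as an engineer would, in place of code of your own. Each camera call takes 0.05 s, during which the arm holds its last target. There are 200 camera calls.

## Task

Take the ring pliers out of their wooden rack, put their tips between the two upright lugs of the steel retaining ring on the wooden block, and squeeze the handles so that the ring is spread open and lifted off on the tips. Slide the spread ring down over the axle stub until it is level with the groove and finish while holding it there: pliers still in the gripper and squeezed, ring open, level, around the shaft within the height of the groove, and not pressed against the axle. Never touch the ring with the fingers, and leave the other things on the bench where they lie.

Things in the scene. Friction and masses are not known exactly. Their poses are not given: they have to be found in the camera images.
- pliers: Steel ring pliers, about 0.14 kg, upright in the rack, tips down, black handles up to 80 mm above the pivot. Origin at the pivot, 78 mm above the bench; z up, y across the handles (squeeze along it), x along the pivot pin. The levers do not cross: squeezing the handles spreads the tips. A shoulder plate 36 (x) by 32 (y) mm, underside 8 mm below the pivot, rests on the rack.
- pliers_grip (a point): Where to grip: midway between the handles' black grip rolls, 55 mm above the pivot. The rolls are horizontal cylinders along x, 13 mm diameter, 26 mm long, 62 mm over their backs (along y) at rest, 27 mm at the stop.
- pliers_tips (a point): Midway between the lower ends of the tips at rest, 66 mm below the pivot, 121 mm below pliers_grip. The tips are blades 12 mm (x) by 4 mm (y), 18 mm high; at rest they lean together, 9 mm over their outer faces at the lower end, 20 mm at 18 mm up; at the stop they are upright, 62 mm below the pivot, 48 mm over the outer faces. Squeezing lowers the tips by 2 to 3 mm relative to the fingers.
- pliers_left (a joint): Turn of each lever of the pliers from rest (0) to the built-in stop (0.30 rad, tips fully spread); both turn alike. A spring needs about 8 N on each handle before they move (a lighter grip, 5 to 6 N, carries the pliers unspread) and, with the ring on, about 18 N at the stop: squeeze with 25 to 30 N to hold them there.
- pliers_rack: Fixed wooden rack block, 70 (x) by 100 (y) by 70 mm high, with a slot 18 (x) by 60 (y) mm right through it, in which the pliers hang: draw them straight up by 60 mm or more. Origin under its centre.
- ring: Dark steel open retaining ring, about 23 g, flat on the wooden block: 4 mm thick, 5 mm wide, 26 mm inside diameter when closed, two spring halves turning on a knuckle (9 mm diameter, 9 mm high) at the back. Origin under the knuckle; x points from it through the ring's centre (21 mm ahead) to the gap in front; z up. Two upright lugs stand at the gap.
- ring_left (a joint): Turn of each half of the ring from closed (0); both turn alike. The pliers at their stop open it to about 0.22 rad; below about 0.12 rad it does not pass over the shaft.
- ring_c (a point): Centre of the ring's opening when spread, at half its thickness (2 mm above the underside), 22 mm ahead of the ring's origin. With the ring spread, putting this point on the shaft's axis leaves about 2 mm clear all round.
- ring_gap (a point): Midway between the lugs of the closed ring, 51.5 mm ahead of its origin, 8 mm above its underside: the place for the pliers' tips, lower ends about 5 mm above the underside. Lugs: 16 mm high from the underside, 14 mm long, inner faces about 26 mm apart. Spread tips carry the ring by friction on the lugs (about 7 N each). Spread, the lugs stand 47 mm ahead of the origin.
- ring_block: Fixed wooden offcut 80 (x) by 90 (y) mm, 30 mm high, on which the ring lies. Origin under its centre.
- axle: Fixed upright steel axle stub on a wooden base 90 x 90 x 36 mm: flange 72 mm diameter to 42 mm above the bench, hub 42 mm diameter to 62 mm, then the shaft, 28 mm diameter, to 109 mm with a 3 mm bevel on its top edge. The groove, 23 mm diameter, lies 80 to 90 mm above the bench. Origin under its centre, z along the shaft.
- axle_groove (a point): On the shaft's axis at mid-groove, 85 mm above the bench.
- washer: Bystander: loose plain steel washer, 32 mm across, 14 mm hole, 4 mm thick; origin in the middle of its underside.
- key_block: Bystander: loose small dark wooden block 45 x 20 x 20 mm; origin in the middle of its underside.
- driver: Bystander: loose screwdriver lying on the bench.
- dish: Bystander: loose white bowl 100 mm across, 40 mm high; origin in the middle of its underside.
- glue: Bystander: loose white glue bottle 52 mm across, 140 mm high, standing; origin in the middle of its underside.
- hammer: Bystander: loose hammer lying on the bench.
- offcut: Bystander: loose wooden offcut 150 x 70 x 20 mm; origin in the middle of its underside.
Mind the look-alikes: they are no part of the job. Leave any orange or purple look-alike of the ring_block alone.

How it is judged:
By the outcome, as a careful person would: the job done as asked, in the order asked, and still so for the second after the job is handed in, while the arm keeps its last pose, push and grip.
It also fails if it takes over 54 s, if anything falls off the work surface, if the arm or the gripper's body presses on something with over 40 N, if the wrist force passes 120 N, or if a joint passes its speed limit or range.

## Working session

There is one attempt and no reset: what is moved stays moved. The work goes in short steps, Python scripts to look and compute and a shell command to move; the robot and the scene stay as the last step left them, time stands still between calls to the robot, and variables do not carry over. Pictures are saved under pics/ and viewed, about 8 in all and at most 12, crops included, and the job is handed in when it is done.

```bash
ls; mkdir -p pics
cat > h.py <<'E'
import numpy as np, cv2, json
from bench import robot, eyes, close_job
def snap(n, f=None):
    P=eyes.camera_params(n); im,d=eyes.snapshot(n)
    if f: cv2.imwrite('pics/'+f, im[:,:,::-1])
    np.savez('/tmp/%s.npz'%(f or n), im=im,d=d,K=P['mtx'],T=P['world_to_cam'])
    return im,d,P
def pts(d,P):
    K=np.array(P['mtx']);T=np.linalg.inv(np.array(P['world_to_cam']))
    v,u=np.mgrid[:d.shape[0],:d.shape[1]]
    X=np.stack([(u-K[0,2])/K[0,0]*d,-(v-K[1,2])/K[1,1]*d,-d,np.ones_like(d)],-1)
    return (X@T.T)[...,:3]
def ray(u,v,z,P):
    K=np.array(P['mtx']);T=np.linalg.inv(np.array(P['world_to_cam']))
    r=T[:3,:3]@np.array([(u-K[0,2])/K[0,0],-(v-K[1,2])/K[1,1],-1]);o=T[:3,3]
    return o+r*(z-o[2])/r[2]
def proj(p,P):
    K=np.array(P['mtx']);c=np.array(P['world_to_cam'])@np.r_[p,1]
    return K[0,2]+K[0,0]*c[0]/-c[2], K[1,2]-K[1,1]*c[1]/-c[2]
E
python3 - <<'E'
from h import *
print(robot.get_obs())
for n in('top','scene'):
    im,d,P=snap(n,n+'0.png'); print({k:np.round(v,3).tolist() if not isinstance(v,str) else v for k,v in P.items()})
E
```

```text
pics
{'time': 0.0, 'joint_positions': array([ 1.15688728e+00,  8.79622222e-02,  1.37226252e+00, -1.95991259e-05,
        1.68360286e+00, -1.03112706e-01]), 'qvel': array([-7.59188702e-04, -2.30949752e-03,  5.77942708e-05, -2.47665741e-03,
        1.83412071e-03, -1.39696397e-04]), 'joint_torque': array([-1.56386712e-03, -3.40169120e+01, -3.02430046e+01,  7.16681918e-02,
        3.26802337e-02, -1.50625842e-04]), 'tool_pos': array([0.16799148, 0.52313091, 0.20429605]), 'ee_rot': array([-3.14138199e+00,  2.22508482e-03,  1.25999804e+00]), 'wrist_force': array([-0.28946436,  0.14423393, -0.36748912]), 'wrist_torque': array([0.04364929, 0.00640981, 0.01219032]), 'width': 0.09411298604134977}
{'mtx': [[480.167, 0.0, 318.908], [0.0, 480.167, 200.568], [0.0, 0.0, 1.0]], 'world_to_cam': [[0.02, -1.0, -0.005, -0.002], [0.987, 0.019, 0.16, -0.599], [-0.16, -0.008, 0.987, -1.381], [0.0, 0.0, 0.0, 1.0]]}
{'mtx': [[382.945, 0.0, 321.886], [0.0, 382.945, 198.182], [0.0, 0.0, 1.0]], 'world_to_cam': [[0.685, 0.729, 0.019, -0.372], [-0.553, 0.502, 0.666, 0.254], [0.475, -0.466, 0.746, -1.485], [0.0, 0.0, 0.0, 1.0]]}
```

View pics/top0.png

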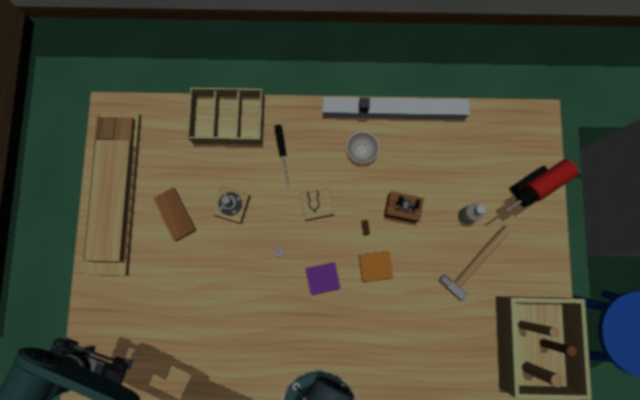

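View pics/scene0.png

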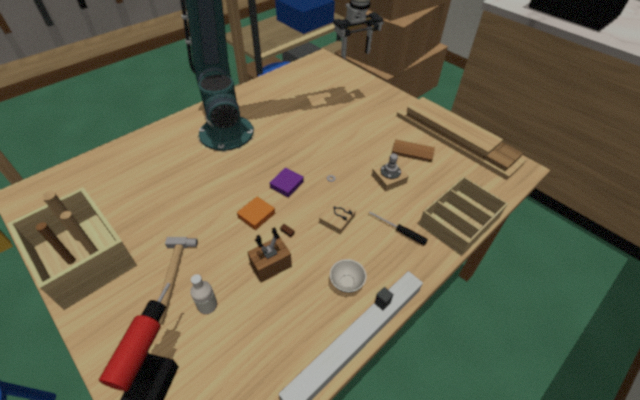

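Top view: axle about (229,203), ring block about (316,204), and rack with pliers about (405,206). The orange and purple look-alikes are nearer the base. I'll get rough positions next, then look from the wrist.

Run:
```python
from h import *
im,d,P=snap('top')
X=pts(d,P)
for n,(u,v),z in (('axle',(229,203),.109),('ring',(316,204),.03),('rack',(405,207),.07)):
    print(n,ray(u,v,z,P).round(3),X[v,u].round(3))
W=eyes.camera_params('wrist'); print(np.array(W['mtx']).round(1).tolist(),np.linalg.inv(W['world_to_cam']).round(3).tolist(),W.keys())
# rack/block/base outlines by depth height
c=np.hstack([cv2.resize(im[v-27:v+27,u-27:u+27],(260,260),interpolation=cv2.INTER_CUBIC) for u,v in((229,203),(316,204),(405,206))])
cv2.imwrite('pics/c1.png',c[:,:,::-1])
```

```text
axle [0.577 0.265 0.109] [0.58  0.268 0.094]
ring [0.591 0.019 0.03 ] [0.591 0.019 0.031]
rack [ 0.581 -0.242  0.07 ] [ 0.58  -0.24   0.082]
[[339.2, 0.0, 319.0], [0.0, 339.2, 202.1], [0.0, 0.0, 1.0]] [[0.304, -0.922, -0.239, 0.099], [0.953, 0.294, 0.079, 0.546], [-0.003, -0.251, 0.968, 0.384], [0.0, 0.0, 0.0, 1.0]] dict_keys(['mtx', 'world_to_cam'])
```

View pics/c1.png

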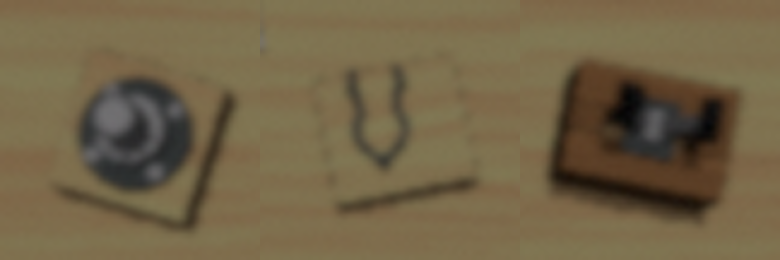

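The pliers yaw about -12° and the ring's x axis points roughly along world +x, yaw about +5°. Next is a wrist look over the axle, on the way to the rack.

```bash
python3 -m jog '[[[0,0,0],[-13,45,0],-1],[[0,0,0],[-26,90,0],-1],[[0,0,0],[-39,135,0],-1],[[0,0,0],[-52,180,0],-1],[[0,0,0],[-65,225,0],-1]]' | tail -3; python3 -m jog '[[[0,0,0],[-13,45,0],-1],[[0,0,0],[-26,90,0],-1],[[0,0,0],[-39,135,0],-1],[[0,0,0],[-52,180,0],-1],[[0,0,0],[-65,225,0],-1]]' | tail -3; python3 -m jog '[[[0,0,0],[0,0,0],-1],[[0,0,0],[0,0,0],-1]]'
python3 - <<'E'
from h import *
im,d,P=snap('wrist','w_axle.png')
print(proj([.577,.265,.109],P), d[180:220,300:340].mean())
E
```

```text
ee_rot: [-3.141, 0.0, 1.26]
wrist_force: [0.3, 0.7, 1.1]
width: 0.094
ee_rot: [-3.141, 0.0, 1.26]
wrist_force: [0.1, 0.3, -0.0]
width: 0.0941
time: 1.35
tool_pos: [0.5572, 0.2614, 0.2044]
ee_rot: [-3.14, 0.001, 1.258]
wrist_force: [-0.8, 1.9, 0.3]
width: 0.094
(np.float64(330.105893567382), np.float64(223.77530433565167)) 0.34506434
```

View pics/w_axle.png

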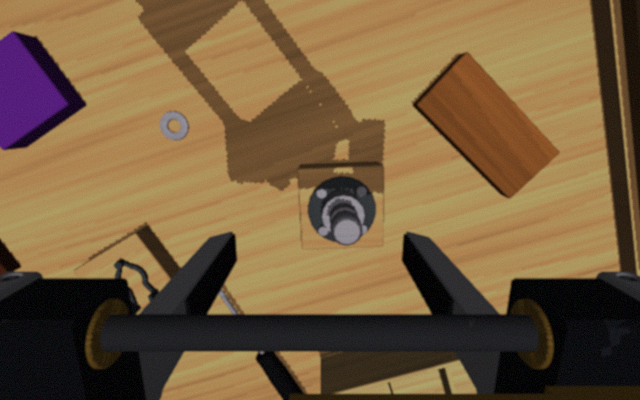

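Shaft top at about (348,231) and flange centre about (342,208). I'll measure both using depth and masks, and the ring block corner is also visible at lower left.

Run:
```python
from h import *
f=np.load('/tmp/w_axle.png.npz'); P=dict(mtx=f['K'],world_to_cam=f['T']); im,d=f['im'],f['d']
X=pts(d,P); roi=np.zeros(d.shape,bool); roi[160:260,290:400]=1
print('tool',robot.get_obs()['tool_pos'].round(4))
for lo,hi in((.103,.116),(.055,.068),(.038,.046),(.03,.0375)):
    m=roi&(X[...,2]>lo)&(X[...,2]<hi); p=X[m]
    (c,r)=cv2.minEnclosingCircle(p[:,:2].astype(np.float32)*1000)
    print(lo,m.sum(),np.median(p[:,2]).round(4),p.mean(0).round(4),'enc',np.round(c,1),round(r,1))
# shaft-top by brightness
g=cv2.cvtColor(im,cv2.COLOR_RGB2GRAY); 
b=im.astype(int)
print(g[215:250:2,328:370:2])
```

```text
tool [0.5565 0.2623 0.2049]
0.103 771 0.1091 [0.5865 0.276  0.1086] enc [587.9 275.8] 14.0
0.055 590 0.0625 [0.5792 0.2765 0.0623] enc [587.8 275.8] 20.9
0.038 1720 0.0425 [0.5789 0.2767 0.0424] enc [587.5 277.3] 60.3
0.03 2973 0.0364 [0.582  0.277  0.0363] enc [587.9 275.3] 62.5
[[ 98  48  64  55  38  37  42  45  48  50  48  47  35  38  59 122 149 149
  111  53  53]
 [135  69  62  32  35  43  54  59  58  64  61  64  58  49  43  93 140 141
   99  49  54]
 [132  69  39  40  50  55  67  84  96  98 102  81  74  65  53  59 125 132
   78  48  56]
 [136  71  34  46  55  77 100 126 137 139 139 135 119 100  77  53  98 127
   65  54  53]
 [143  92  39  54  64 113 141 144 141 142 140 146 142 136 103  67  77 110
   57  54  55]
 [147  99  47  61 106 143 140 140 143 143 142 142 145 144 132  97  68 100
   99  67  45]
 [145  91  52  84 132 142 142 140 141 143 144 144 141 143 145 127  80 115
  144 111  59]
 [144 101  58 107 142 142 141 143 141 144 139 142 143 144 145 136  81 104
  144 120  86]
 [106  80  56 107 143 143 142 143 143 143 138 143 139 142 143 139  86  99
  137 125 125]
 [ 72  50  56 110 144 140 141 141 145 143 141 143 142 143 140 136  86  94
  127 137 141]
 [ 51  52  54  93 138 136 133 138 141 138 141 136 140 137 140 124  71 109
  143 146 148]
 [ 50  52  46  69 122 139 139 142 142 142 142 139 144 139 139 101  96 135
  142 147 138]
 [ 83  61  54  54  97 134 139 141 139 141 142 141 143 140 113  92 126 138
  142 135 138]
 [132 123 102  87  82  89 124 134 138 138 137 138 133 110 100 124 134 136
  135 134 138]
 [137 137 138 138 132 102  92 105 111 119 120 106 101 103 133 135 141 142
  139 138 138]
 [142 141 142 142 141 142 133 123 110 104 107 125 135 135 138 138 136 138
  137 141 133]
 [138 134 137 134 136 137 131 136 130 133 135 132 141 136 139 138 136 136
  135 136 136]
 [145 141 142 141 145 150 147 147 145 146 147 151 154 150 147 150 147 144
  145 145 145]]
```

```bash
python3 -m jog '[[[0,0,0],[-45,19,0],-1],[[0,0,0],[-90,38,0],-1],[[0,0,0],[-135,57,0],-1],[[0,0,0],[-180,76,0],-1],[[0,0,0],[-223,96,0],-1]]' >/dev/null; python3 -m jog '[[[0,0,0],[0,0,0],-1],[[0,0,0],[0,0,0],-1]]'
python3 - <<'E'
from h import *
im,d,P=snap('wrist','w_ring.png')
X=pts(d,P); m=(X[...,2]>.0325)&(X[...,2]<.055)&(abs(X[...,0]-.59)<.06)&(abs(X[...,1]-.02)<.06)
b=(X[...,2]>.025)&(X[...,2]<.0315)&(abs(X[...,0]-.59)<.08)&(abs(X[...,1]-.02)<.08)
print(m.sum(),X[m].mean(0)); print('block',cv2.minAreaRect(X[b][:,:2].astype(np.float32)*1000),np.median(X[b][:,2]))
ys,xs=np.where(m|b); y0,y1,x0,x1=ys.min()-10,ys.max()+10,xs.min()-10,xs.max()+10
print(y0,y1,x0,x1)
cv2.imwrite('pics/c2.png',cv2.resize(im[max(y0,0):y1,max(x0,0):x1,::-1],None,fx=4,fy=4,interpolation=cv2.INTER_CUBIC))
h=X[m]; hi=h[h[:,2]>.042]
print('lugs n',len(hi)); 
_,lab,c=cv2.kmeans(hi[:,:2].astype(np.float32)*1000,2,None,(3,50,.01),5,0); print(c)
E
```

```text
time: 2.1
tool_pos: [0.5795, 0.0212, 0.2058]
ee_rot: [-3.141, -0.001, 1.26]
wrist_force: [0.4, 0.0, -1.1]
width: 0.094
678 [0.60035612 0.02470292 0.03704471]
block ((594.448486328125, 15.378486633300781), (80.20658111572266, 90.06869506835938), 12.786823272705078) 0.030457324777630634
136 257 254 381
lugs n 118
[[621.72723   43.416447]
 [625.5841    13.611042]]
```

View pics/c2.png

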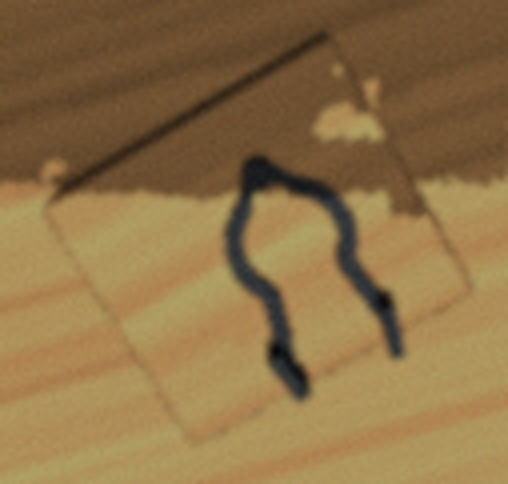

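Run:
```python
from h import *
f=np.load('/tmp/w_ring.png.npz'); P=dict(mtx=f['K'],world_to_cam=f['T']); im,d=f['im'],f['d']
X=pts(d,P); roi=(abs(X[...,0]-.59)<.06)&(abs(X[...,1]-.02)<.06)
t=X[roi&(X[...,2]>.0445)]; _,lab,c=cv2.kmeans(t[:,:2].astype(np.float32)*1000,2,None,(3,50,.01),5,0)
for k in(0,1): q=t[lab[:,0]==k]; print('lug',len(q),q.mean(0).round(4),cv2.minAreaRect(q[:,:2].astype(np.float32)*1000))
k=X[roi&(X[...,2]>.0362)&(X[...,0]<.585)]; print('knuckle',len(k),k.mean(0).round(4),cv2.minEnclosingCircle(k[:,:2].astype(np.float32)*1000))
kn=k.mean(0)[:2]; mid=c.mean(0)/1000; v=mid-kn; print('mid',mid,'len',np.hypot(*v),'yaw',np.degrees(np.arctan2(v[1],v[0])))
dark=(im.max(2)<75)&roi&(X[...,2]>.031); r=X[dark]; print('ring dark y/x', r.min(0),r.max(0))
n=roi&(X[...,2]>.0325)&(X[...,2]<.036);
```

```text
lug 22742 [0.573  0.0625 0.307 ] ((597.263916015625, 46.50872039794922), (61.519195556640625, 83.510009765625), 76.82379913330078)
lug 25944 [ 0.5468 -0.0148  0.3099] ((546.6947631835938, -6.176456451416016), (44.206138610839844, 60.60248947143555), 15.332929611206055)
knuckle 42628 [0.5545 0.0144 0.3143] ((562.4217529296875, 20.98448944091797), 61.445274353027344)
mid [0.5599279  0.02380691] len 0.010893565550998786 yaw 59.85841924154698
ring dark y/x [ 0.53000242 -0.03800202  0.03116274] [0.63147479 0.07999847 0.33254892]
```

Missing upper height bound (fingers were included); redo.

Run:
```python
from h import *
f=np.load('/tmp/w_ring.png.npz'); P=dict(mtx=f['K'],world_to_cam=f['T']); im,d=f['im'],f['d']
X=pts(d,P); roi=(abs(X[...,0]-.59)<.06)&(abs(X[...,1]-.02)<.06)&(X[...,2]<.055)
t=X[roi&(X[...,2]>.0445)]; _,lab,c=cv2.kmeans(t[:,:2].astype(np.float32)*1000,2,None,(3,50,.01),5,0)
for k in(0,1): q=t[lab[:,0]==k]; print('lug',len(q),q.mean(0).round(4),cv2.minAreaRect(q[:,:2].astype(np.float32)*1000))
k=X[roi&(X[...,2]>.0362)&(X[...,0]<.585)]; print('knuckle',len(k),k.mean(0).round(4),cv2.minEnclosingCircle(k[:,:2].astype(np.float32)*1000))
kn=k.mean(0)[:2]; mid=c.mean(0)/1000; v=mid-kn; print('mid',mid,'len',np.hypot(*v),'yaw',np.degrees(np.arctan2(v[1],v[0])))
```

```text
lug 51 [0.622  0.0434 0.0464] ((622.2369995117188, 43.319114685058594), (3.878281831741333, 13.963534355163574), 84.49832916259766)
lug 52 [0.626  0.0135 0.0465] ((626.1343994140625, 13.411615371704102), (13.889039993286133, 4.211981773376465), 18.48540496826172)
knuckle 59 [0.5731 0.0218 0.0395] ((576.297607421875, 18.047704696655273), 9.152999877929688)
mid [0.62399316 0.02847206] len 0.05128189847629374 yaw 7.451829357593624
```

Ring located with good consistency: knuckle (573.1, 21.8), lug midpoint (624.0, 28.5) mm and yaw 7.5°. Now to the pliers.

```bash
python3 -m jog '[[[0,0,-2],[-45,15,-10],-1],[[0,0,-4],[-90,30,-20],-1],[[0,0,-6],[-135,45,-20],-1],[[0,0,-6],[-180,60,-20],-1],[[0,0,-6],[-225,72,-20],-1]]' >/dev/null; python3 -m jog '[[[0,0,0],[-27,4,0],-1],[[0,0,0],[-27,4,0],-1],[[0,0,0],[-27,4,0],-1]]'
python3 - <<'E'
from h import *
im,d,P=snap('wrist','w_pl.png')
X=pts(d,P); roi=(abs(X[...,0]-.58)<.08)&(abs(X[...,1]+.242)<.09)
def rect(lo,hi,n):
    m=roi&(X[...,2]>lo)&(X[...,2]<hi); 
    if m.sum()>5: print(n,m.sum(),X[m].mean(0).round(4),cv2.minAreaRect(X[m][:,:2].astype(np.float32)*1000))
rect(.064,.0735,'rack'); rect(.075,.083,'?'); rect(.083,.1,'upper'); 
q=X[roi&(X[...,2]>.115)&(X[...,2]<.17)]
_,lab,c=cv2.kmeans(q.astype(np.float32)*1000,2,None,(3,50,.01),5,0)
for k in(0,1):
    s=q[lab[:,0]==k]; print('h',len(s),s.mean(0).round(4),s.min(0).round(4),s.max(0).round(4)); 
    s=s[s[:,2]>.127]; print(len(s),cv2.minAreaRect(s[:,:2].astype(np.float32)*1000))
E
```

```text
time: 2.95
tool_pos: [0.5788, -0.2408, 0.2254]
ee_rot: [-3.141, -0.001, 1.367]
wrist_force: [0.1, 1.1, -0.6]
width: 0.0945
rack 4047 [ 0.5798 -0.2422  0.0704] ((587.0823974609375, -243.353759765625), (99.94012451171875, 70.43435668945312), 79.35038757324219)
? 614 [ 0.5836 -0.2416  0.0768] ((587.0724487304688, -242.22625732421875), (31.865612030029297, 36.16720962524414), 79.17420959472656)
upper 348 [ 0.586  -0.2421  0.0892] ((584.1544799804688, -243.29397583007812), (24.82828140258789, 22.176586151123047), 44.47001647949219)
h 571 [ 0.5796 -0.2636  0.1448] [ 0.5694 -0.2742  0.1151] [ 0.5954 -0.2563  0.1602]
512 ((582.8529052734375, -265.7098388671875), (13.754326820373535, 25.953670501708984), 80.43375396728516)
h 559 [ 0.5871 -0.2189  0.1451] [ 0.5775 -0.2282  0.1151] [ 0.6045 -0.2098  0.1601]
506 ((590.7877807617188, -218.47959899902344), (13.151583671569824, 25.806427001953125), 79.5311279296875)
```

View pics/w_pl.png

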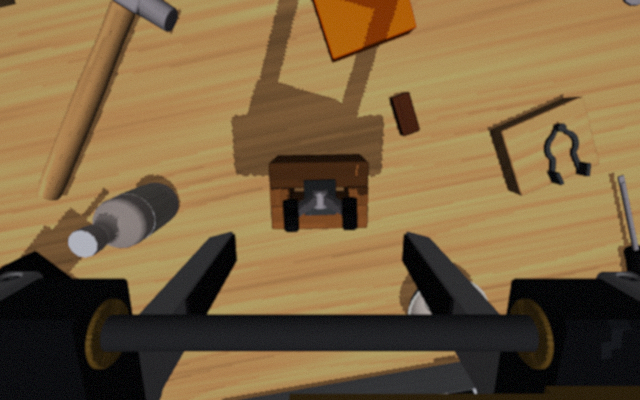

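Pliers: plate centre (587.1, -242.2) mm, handle midpoint agrees, tool yaw about 79.5°. Descend to TCP z 0.114.

```bash
python3 -m jog '[[[0,0,-1.2],[0.5,8.5,0],-1],[[0,0,-1.2],[0.5,8.5,40],-1],[[0,0,-1.2],[0.5,8.5,75],-1],[[0,0,-1.2],[0.5,8.5,100],-1],[[0,0,-1.2],[0.5,8.5,111],-1]]' >/dev/null; python3 -m jog '[[[0,0,0],[0,0,0],-1],[[0,0,0],[0,0,0],-1],[[0,0,0],[0,0,0],-1]]'
```

```text
time: 3.8
tool_pos: [0.5881, -0.2445, 0.117]
ee_rot: [3.137, 0.001, 1.386]
wrist_force: [-0.2, 0.3, -0.4]
width: 0.0938
```

```bash
python3 -m jog '[[[0,0,0],[0,0,0],-1],[[0,0,0],[0,0,0],-1]]'
python3 - <<'E'
from h import *
A=[]
for i in range(5):
    o=robot.get_obs(); A.append(np.r_[o['tool_pos'],o['ee_rot'],o['joint_positions']])
    eyes.snapshot('wrist')
A=np.array(A); print(A[:,:6].round(4))
E
```

```text
time: 4.0
tool_pos: [0.5872, -0.2445, 0.1158]
ee_rot: [3.139, 0.001, 1.386]
wrist_force: [-1.2, 0.6, -0.3]
width: 0.0939
[[ 5.8720e-01 -2.4450e-01  1.1580e-01  3.1394e+00  6.0000e-04  1.3856e+00]
 [ 5.8700e-01 -2.4440e-01  1.1540e-01  3.1400e+00  4.0000e-04  1.3856e+00]
 [ 5.8690e-01 -2.4440e-01  1.1520e-01  3.1405e+00  3.0000e-04  1.3855e+00]
 [ 5.8680e-01 -2.4430e-01  1.1490e-01  3.1409e+00  1.0000e-04  1.3855e+00]
 [ 5.8670e-01 -2.4430e-01  1.1470e-01  3.1413e+00  0.0000e+00  1.3855e+00]]
```

The arm settles slowly (about 0.5 s). Nudge 2 mm in tool x, then close gradually.

```bash
python3 -m jog '[[[0,0,0],[2,0.3,0],-0.6],[[0,0,0],[2,0.3,0],-0.4],[[0,0,0],[2,0.3,0],-0.33],[[0,0,0],[2,0.3,0],-0.33],[[0,0,0],[2,0.3,0],-0.33]]'; python3 -m jog '[[[0,0,0],[0,0,0],-0.36],[[0,0,0],[0,0,0],-0.36],[[0,0,0],[0,0,0],-0.36],[[0,0,0],[0,0,0],-0.36],[[0,0,0],[0,0,0],-0.36]]'
```

```text
time: 4.75
tool_pos: [0.5873, -0.2421, 0.1144]
ee_rot: [3.142, -0.0, 1.386]
wrist_force: [0.0, 0.2, 0.2]
width: 0.0629
time: 5.25
tool_pos: [0.5873, -0.2422, 0.1145]
ee_rot: [3.142, -0.0, 1.386]
wrist_force: [-0.8, -0.7, -0.5]
width: 0.0639
```

```bash
python3 -m jog '[[[0,0,0],[0,0,0],-0.3],[[0,0,0],[0,0,0],-0.3],[[0,0,0],[0,0,0],-0.26],[[0,0,0],[0,0,0],-0.26],[[0,0,0],[0,0,0],-0.26]]'; python3 -m jog '[[[0,0,0],[0,0,0],-0.22],[[0,0,0],[0,0,0],-0.22],[[0,0,0],[0,0,0],-0.22],[[0,0,0],[0,0,0],-0.22],[[0,0,0],[0,0,0],-0.22]]'
```

```text
time: 5.75
tool_pos: [0.5875, -0.2421, 0.115]
ee_rot: [3.141, -0.0, 1.386]
wrist_force: [-1.2, 1.7, 4.4]
width: 0.0594
time: 6.25
tool_pos: [0.5876, -0.2422, 0.1155]
ee_rot: [3.14, 0.0, 1.386]
wrist_force: [-0.6, 2.4, 5.1]
width: 0.0575
```

Grip holds at 57.5 mm (tips about 14 mm over the outer faces). Lift straight up.

```bash
python3 -m jog '[[[0,0,0],[0,0,-10],-0.22],[[0,0,0],[0,0,-25],-0.22],[[0,0,0],[0,0,-50],-0.22],[[0,0,0],[0,0,-75],-0.22],[[0,0,0],[0,0,-90],-0.22]]'; python3 -m jog '[[[0,0,0],[0,0,0],-0.22],[[0,0,0],[0,0,0],-0.22],[[0,0,0],[0,0,0],-0.22],[[0,0,0],[0,0,0],-0.22]]'
python3 - <<'E'
from h import *
im,d,P=snap('wrist','w_lift.png')
cv2.imwrite('pics/c3.png',cv2.resize(im[120:320,180:460,::-1],None,fx=2.5,fy=2.5))
E
```

```text
time: 6.75
tool_pos: [0.588, -0.2428, 0.2076]
ee_rot: [3.138, 0.001, 1.385]
wrist_force: [-0.1, 0.2, -1.5]
width: 0.0575
time: 7.15
tool_pos: [0.5866, -0.2419, 0.2024]
ee_rot: [-3.138, -0.001, 1.386]
wrist_force: [-0.0, -0.1, -2.7]
width: 0.0577
```

View pics/c3.png

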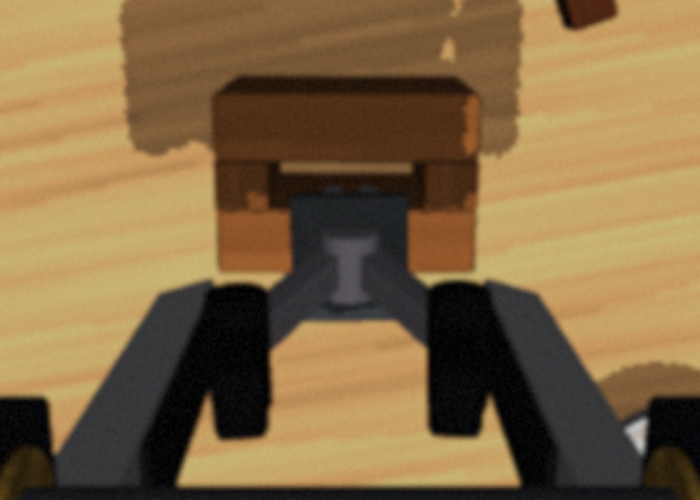

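Pliers are out and hanging between the fingers, with the tips mostly hidden behind the shoulder plate. I'll check tilt and position from the plate's depth.

```bash
cat > plate.py <<'E'
from h import *
def plate(im,d,P,o):
    X=pts(d,P); t=o['tool_pos']; R=cv2.Rodrigues(np.zeros(3))[0]
    from scipy.spatial.transform import Rotation as Ro
    R=Ro.from_euler('xyz',o['ee_rot']).as_matrix()
    L=(X-t)@R   # tool frame
    m=(abs(L[...,0])<.03)&(abs(L[...,1])<.03)&(abs(L[...,2]-.0385)<.012)
    p=L[m]; p=p[abs(p[:,2]-np.median(p[:,2]))<.006]
    for _ in range(4):
        A=np.c_[p[:,:2],np.ones(len(p))]; s=np.linalg.lstsq(A,p[:,2],rcond=None)[0]; p=p[abs(A@s-p[:,2])<.0015]
    r=cv2.minAreaRect(p[:,:2].astype(np.float32)*1000)
    print('plate n',len(p),'tilt deg dz/dx,dz/dy',np.degrees(s[:2]).round(2),'z0',s[2].round(4),'rect',r,'tool',t.round(4),o['ee_rot'].round(4))
if __name__=='__main__':
    o=robot.get_obs(); im,d,P=snap('wrist'); plate(im,d,P,o)
E
python3 plate.py
```

```text
plate n 1119 tilt deg dz/dx,dz/dy [-0.35 -0.33] z0 0.039 rect ((-0.0331573486328125, -0.46592140197753906), (35.907711029052734, 31.58662986755371), 88.99896240234375) tool [ 0.5867 -0.2419  0.2027] [-3.1387e+00 -9.0000e-04  1.3856e+00]
```

Pliers are centred in the tool frame (offset -0.5 mm in y, tilt about 0.3°). Now above the ring, turned to yaw 97.5°.

```bash
python3 -m jog '[[[0,0,-3],[30,-1,0],-0.22],[[0,0,-7],[75,-4,0],-0.22],[[0,0,-11],[120,-6,0],-0.22],[[0,0,-15],[165,-8,0],-0.22],[[0,0,-18.1],[210,-10,0],-0.22]]' >/dev/null;  python3 - <<'E'
from h import *
o=robot.get_obs();print(o['tool_pos'],o['ee_rot'])
E
```

```text
[ 0.61595374 -0.03232208  0.20402848] [-3.14110258e+00 -2.39436918e-04  1.70367127e+00]
```

```bash
python3 -m jog '[[[0,0,0],[25,7,10],-0.22],[[0,0,0],[50,14,20],-0.22],[[0,0,0],[60.5,17,27],-0.22],[[0,0,0],[60.5,17,27],-0.22],[[0,0,0],[60.5,17,27],-0.22]]' >/dev/null; python3 -m jog '[[[0,0,0],[0,0,0],-0.22],[[0,0,0],[0,0,0],-0.22],[[0,0,0],[0,0,0],-0.22],[[0,0,0],[0,0,0],-0.22],[[0,0,0],[0,0,0],-0.22]]'; python3 plate.py
python3 - <<'E'
from h import *
o=robot.get_obs()
im,d,P=snap('wrist','w_over.png')
X=pts(d,P)
q=(X[...,2]>.0435)&(X[...,2]<.05)&(abs(X[...,0]-.624)<.03)&(abs(X[...,1]-.0285)<.03)
print(q.sum()); 
k=(X[...,2]>.0365)&(X[...,2]<.043)&(abs(X[...,0]-.573)<.01)&(abs(X[...,1]-.022)<.01); print('kn',k.sum(),X[k].mean(0))
s=snap('scene','s_over.png')
u,v=map(int,proj([.624,.0285,.08],s[2])); print(u,v)
a=cv2.resize(s[0][v-50:v+50,u-50:u+50],(400,400),interpolation=cv2.INTER_CUBIC)
b=cv2.resize(im[100:260,240:400],(400,400),interpolation=cv2.INTER_CUBIC)
cv2.imwrite('pics/c4.png',np.hstack([a,b])[:,:,::-1])
E
```

```text
time: 8.75
tool_pos: [0.6252, 0.0279, 0.1777]
ee_rot: [3.141, 0.0, 1.701]
wrist_force: [-0.9, -0.3, -1.7]
width: 0.0577
plate n 1126 tilt deg dz/dx,dz/dy [-0.3  -0.24] z0 0.039 rect ((-0.06910991668701172, -0.6135311126708984), (35.97511291503906, 31.45690155029297), 88.85897827148438) tool [0.6252 0.0279 0.1777] [3.1413 0.     1.7011]
109
kn 71 [0.57334765 0.02195612 0.03941461]
347 205
```

View pics/c4.png

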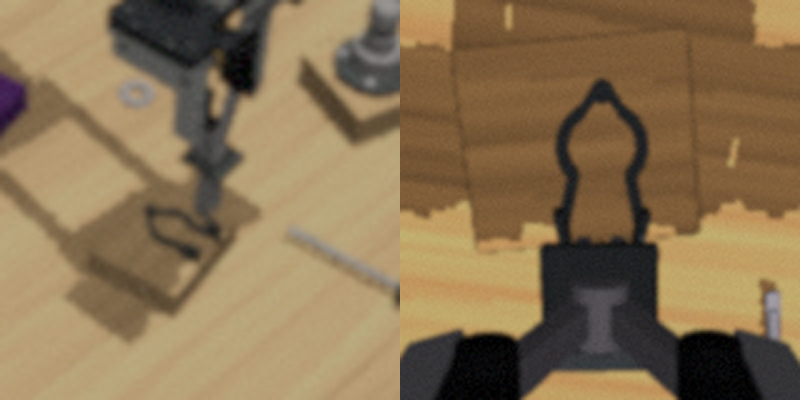

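Aligned: the ring is symmetric about the pliers (x≈601 against the plate's 600) and the tips are behind the lugs in view. Lower between the lugs.

```bash
python3 -m jog '[[[0,0,0],[0.6,-0.5,8],-0.22],[[0,0,0],[0.6,-0.5,16],-0.22],[[0,0,0],[0.6,-0.5,24],-0.22],[[0,0,0],[0.6,-0.5,30],-0.22],[[0,0,0],[0.6,-0.5,35],-0.22]]' >/dev/null; python3 -m jog '[[[0,0,0],[0,0,0],-0.22],[[0,0,0],[0,0,0],-0.22],[[0,0,0],[0,0,0],-0.22],[[0,0,0],[0,0,0],-0.22],[[0,0,0],[0,0,0],-0.22]]';python3 -m jog '[[[0,0,0],[0,0,0],-0.22],[[0,0,0],[0,0,0],-0.22],[[0,0,0],[0,0,0],-0.22]]'
```

```text
time: 9.9
tool_pos: [0.6248, 0.0287, 0.1429]
ee_rot: [3.141, 0.0, 1.702]
wrist_force: [0.1, 0.9, -1.7]
width: 0.0574
time: 10.2
tool_pos: [0.6245, 0.0288, 0.1425]
ee_rot: [3.141, -0.0, 1.702]
wrist_force: [0.5, -0.7, -1.2]
width: 0.0573
```

```bash
python3 -m jog '[[[0,0,0],[0,-0.2,2],-0.15],[[0,0,0],[0,-0.2,2],-0.1],[[0,0,0],[0,-0.2,2],-0.05],[[0,0,0],[0,-0.2,2],0],[[0,0,0],[0,-0.2,2],0.05]]'; python3 -m jog '[[[0,0,0],[0,0,0],0.1],[[0,0,0],[0,0,0],0.15],[[0,0,0],[0,0,0],0.2],[[0,0,0],[0,0,0],0.25],[[0,0,0],[0,0,0],0.3]]'; python3 -m jog '[[[0,0,0],[0,0,0],0.35],[[0,0,0],[0,0,0],0.4],[[0,0,0],[0,0,0],0.6],[[0,0,0],[0,0,0],1],[[0,0,0],[0,0,0],1]]'; python3 -m jog '[[[0,0,0],[0,0,0],1],[[0,0,0],[0,0,0],1],[[0,0,0],[0,0,0],1]]'
python3 - <<'E'
from h import *
im,d,P=snap('wrist','w_sq.png')
s=snap('scene','s_sq.png')
u,v=map(int,proj([.624,.0285,.06],s[2]))
a=cv2.resize(s[0][v-40:v+40,u-40:u+40],(400,400),interpolation=cv2.INTER_CUBIC)
b=cv2.resize(im[100:260,240:400],(400,400),interpolation=cv2.INTER_CUBIC)
cv2.imwrite('pics/c5.png',np.hstack([a,b])[:,:,::-1])
E
python3 plate.py
```

```text
time: 10.7
tool_pos: [0.6244, 0.029, 0.1407]
ee_rot: [3.141, -0.001, 1.702]
wrist_force: [0.1, 1.0, -1.9]
width: 0.0455
time: 11.2
tool_pos: [0.6245, 0.0292, 0.1409]
ee_rot: [3.141, -0.001, 1.702]
wrist_force: [0.0, 2.2, 2.1]
width: 0.0339
time: 11.7
tool_pos: [0.6244, 0.0285, 0.1406]
ee_rot: [3.141, 0.0, 1.701]
wrist_force: [0.1, 1.3, 1.6]
width: 0.026
time: 12.0
tool_pos: [0.6244, 0.0286, 0.1406]
ee_rot: [3.141, 0.0, 1.701]
wrist_force: [0.3, 1.5, 3.2]
width: 0.026
plate n 1084 tilt deg dz/dx,dz/dy [-0.72 -0.11] z0 0.0446 rect ((0.7919044494628906, -0.6570110321044922), (35.74984359741211, 31.986820220947266), 88.40636444091797) tool [0.6244 0.0286 0.1406] [3.1413e+00 1.0000e-04 1.7015e+00]
```

View pics/c5.png

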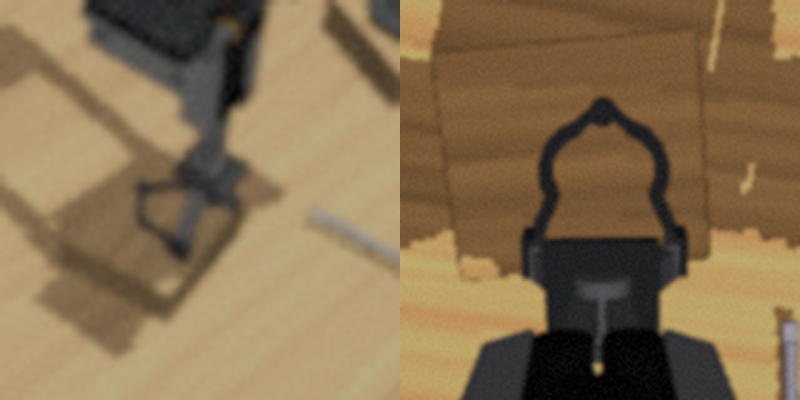

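The ring is spread with a lug on each tip, width 26 mm (at the stop). Lift.

```bash
python3 -m jog '[[[0,0,0],[0,0,-3],1],[[0,0,0],[0,0,-8],1],[[0,0,0],[0,0,-16],1],[[0,0,0],[0,0,-26],1],[[0,0,0],[0,0,-40],1]]'; python3 -m jog '[[[0,0,0],[0,0,-15],1],[[0,0,0],[0,0,-30],1],[[0,0,0],[0,0,-45],1],[[0,0,0],[0,0,-58],1],[[0,0,0],[0,0,-65],1]]' >/dev/null;  python3 -m jog '[[[0,0,0],[0,0,0],1],[[0,0,0],[0,0,0],1],[[0,0,0],[0,0,0],1],[[0,0,0],[0,0,0],1]]'
cat > ringm.py <<'E'
from h import *
from plate import plate
from scipy.spatial.transform import Rotation as Ro
import sys
o=robot.get_obs(); im,d,P=snap('wrist',sys.argv[1]); plate(im,d,P,o)
R=Ro.from_euler('xyz',o['ee_rot']).as_matrix(); X=pts(d,P); L=(X-o['tool_pos'])@R*1000
m=(abs(L[...,0])<40)&(L[...,1]>-65)&(L[...,1]<10)&(L[...,2]>93)&(L[...,2]<116)
y=L[m]; 
k=y[(y[:,1]<-40)&(abs(y[:,0])<12)]; kt=k[k[:,2]<np.percentile(k[:,2],15)+2.] if len(k) else k
print('ring pts',len(y),'knuckle top',len(kt),kt.mean(0).round(2),cv2.minEnclosingCircle(kt[:,:2].astype(np.float32)))
for s in(-1,1):
    b=y[(s*y[:,0]>9)&(y[:,1]<-12)]; print('half',s,len(b),b.mean(0).round(2),'extent x',(s*b[:,0]).max().round(1))
b=y[(y[:,1]<-12)&(y[:,1]>-41)]; c=np.percentile(b[:,2],50); b=b[abs(b[:,2]-c)<3]
for _ in range(4):
    A=np.c_[b[:,:2],np.ones(len(b))]; q=np.linalg.lstsq(A,b[:,2],rcond=None)[0]; b=b[abs(A@q-b[:,2])<1.2]
print('ring top plane',len(b),'tilt deg',np.degrees(q[:2]).round(2),'z at c',(q@[0,-25,1]).round(2))
E
python3 ringm.py w_up.png
```

```text
time: 12.65
tool_pos: [0.6241, 0.0286, 0.1808]
ee_rot: [-3.14, -0.0, 1.701]
wrist_force: [0.8, -0.6, -2.1]
width: 0.0256
time: 13.55
tool_pos: [0.624, 0.0287, 0.2443]
ee_rot: [-3.14, -0.0, 1.702]
wrist_force: [-1.0, -0.4, -1.6]
width: 0.0255
plate n 1049 tilt deg dz/dx,dz/dy [-0.66 -0.47] z0 0.0446 rect ((0.33615779876708984, -0.6113510131835938), (35.492366790771484, 31.55091094970703), 88.64324188232422) tool [0.624  0.0287 0.2443] [-3.1397e+00 -4.0000e-04  1.7015e+00]
ring pts 958 knuckle top 93 [  0.4 -47.8  98.5] ((0.39476650953292847, -47.76676559448242), 4.411367416381836)
half -1 254 [-16.69 -28.82 104.64] extent x 21.5
half 1 275 [ 17.87 -29.43 104.33] extent x 24.2
ring top plane 418 tilt deg [-0.58  2.48] z at c 104.58
```

Ring lifted; it pitches about 2.5° with the knuckle end up. I'll measure its opening in the tool frame before planning the fit.

```bash
cat > op.py <<'E'
from h import *
from scipy.spatial.transform import Rotation as Ro
import sys
o=robot.get_obs()
f=np.load('/tmp/%s.npz'%sys.argv[1]); P=dict(mtx=f['K'],world_to_cam=f['T'])
R=Ro.from_euler('xyz',o['ee_rot']).as_matrix(); X=pts(f['d'],P); L=(X-o['tool_pos'])@R*1000
zc=float(sys.argv[2]); m=(abs(L[...,0])<40)&(L[...,1]>-55)&(L[...,1]<2)&(abs(L[...,2]-zc-(L[...,1]+25)*.043)<2.2)
p=L[m]
for y in range(-52,-6,3):
    b=p[abs(p[:,1]-y)<1.5]; l=b[b[:,0]<0,0]; r=b[b[:,0]>0,0]
    if len(l)and len(r): print(y,'L %.1f..%.1f R %.1f..%.1f mid in %.1f out %.1f gap %.1f'%(l.min(),l.max(),r.min(),r.max(),(l.max()+r.min())/2,(l.min()+r.max())/2,r.min()-l.max()))
lug=L[(abs(L[...,0])>15)&(abs(L[...,0])<35)&(abs(L[...,1])<12)&(L[...,2]>88)&(L[...,2]<94.5)]
for s in(-1,1): q=lug[lug[:,0]*s>0]; print('lug',len(q),q.mean(0).round(2),cv2.minAreaRect(q[:,:2].astype(np.float32)))
E
python3 op.py w_up.png 104.6
```

```text
-52 L -2.6..-0.9 R 1.5..3.2 mid in 0.3 out 0.3 gap 2.5
-49 L -5.1..-3.4 R 4.0..6.6 mid in 0.3 out 0.7 gap 7.4
-46 L -7.6..-3.4 R 4.1..10.7 mid in 0.3 out 1.6 gap 7.5
-43 L -13.4..-4.2 R 5.7..15.8 mid in 0.8 out 1.2 gap 10.0
-40 L -16.8..-6.8 R 8.2..18.3 mid in 0.7 out 0.8 gap 15.0
-37 L -19.4..-11.8 R 13.3..20.9 mid in 0.8 out 0.8 gap 25.1
-34 L -20.2..-14.3 R 15.8..21.7 mid in 0.8 out 0.7 gap 30.1
-31 L -21.2..-16.1 R 17.6..22.6 mid in 0.7 out 0.7 gap 33.6
-28 L -21.3..-16.9 R 18.5..22.8 mid in 0.8 out 0.8 gap 35.4
-25 L -21.3..-16.2 R 17.7..22.8 mid in 0.7 out 0.8 gap 33.9
-22 L -21.2..-15.3 R 16.2..22.1 mid in 0.4 out 0.4 gap 31.5
-19 L -19.7..-14.5 R 16.9..21.3 mid in 1.2 out 0.8 gap 31.4
-16 L -20.6..-15.4 R 17.0..23.1 mid in 0.8 out 1.3 gap 32.4
-13 L -22.3..-16.3 R 18.7..24.0 mid in 1.2 out 0.8 gap 35.0
-10 L -23.3..-18.1 R 19.7..27.5 mid in 0.8 out 2.1 gap 37.8
-7 L -26.0..-19.0 R 21.5..28.5 mid in 1.3 out 1.2 gap 40.5
lug 53 [-24.45  -2.15  93.11] ((-25.09367561340332, -1.1771068572998047), (7.177918434143066, 13.545894622802734), 23.39145851135254)
lug 78 [26.32 -1.99 92.99] ((26.640697479248047, -1.305617332458496), (14.423410415649414, 8.205526351928711), 60.88072967529297)
```

Opening centre in the tool frame ≈ (0.7, -25.8, 107) mm. I'll level with a -2.5° turn about tool x and compute the hover shift.

```bash
cat > go.py <<'E'
from h import *
from scipy.spatial.transform import Rotation as Ro
import sys
# args: cx cy cz(mm, tool), tilt about x (deg), target z (m)
c=np.array([float(a) for a in sys.argv[1:4]]); th=float(sys.argv[4]); z=float(sys.argv[5])
o=robot.get_obs(); R=Ro.from_euler('xyz',o['ee_rot']); t=o['tool_pos']*1000
ideal=R*Ro.from_rotvec([th,0,0],degrees=True)
print('now c',(t+R.apply(c)).round(2),'tool',t.round(1),np.degrees(o['ee_rot']).round(2),'f',o['wrist_force'].round(1))
T=np.array([587.8,275.8,z*1000])-ideal.apply(c)
print('shift in tool axes',R.inv().apply(T-t).round(2),'1mm world down:',R.inv().apply([0,0,-1]).round(3))
E
python3 go.py 0.7 -25.8 107 -2.5 0.137
```

```text
now c [598.18  26.08 137.57] tool [624.   28.7 244.5] [-1.7991e+02 -2.0000e-02  9.7490e+01] f [ 0.5 -1.1 -1.4]
shift in tool axes [248.94  17.58  -0.4 ] 1mm world down: [-0.     0.002  1.   ]
```

```bash
python3 -m jog '[[[-1,0,0],[15,1,0],1],[[-2,0,0],[40,3,0],1],[[-2.5,0,0],[75,5,0],1],[[-2.5,0,0],[110,8,0],1],[[-2.5,0,0],[145,10,0],1]]' >/dev/null; python3 -m jog '[[[0,0,0],[35,2.5,0.1],1],[[0,0,0],[65,5,0.2],1],[[0,0,0],[88,6.5,0.3],1],[[0,0,0],[99,7.2,0.3],1],[[0,0,0],[104,7.6,0.3],1]]'; python3 -m jog '[[[0,0,0],[0,0,0],1],[[0,0,0],[0,0,0],1],[[0,0,0],[0,0,0],1],[[0,0,0],[0,0,0],1],[[0,0,0],[0,0,0],1]]' >/dev/null;python3 -m jog '[[[0,0,0],[0,0,0],1],[[0,0,0],[0,0,0],1],[[0,0,0],[0,0,0],1],[[0,0,0],[0,0,0],1],[[0,0,0],[0,0,0],1]]'; python3 ringm.py w_hov.png; python3 op.py w_hov.png 104.6; python3 go.py .7 -25.8 107 0 0.137
python3 - <<'E'
from h import *
f=np.load('/tmp/w_hov.png.npz'); im=f['im']; P=dict(mtx=f['K'],world_to_cam=f['T'])
X=pts(f['d'],P); t=(X[...,2]>.104)&(X[...,2]<.113)&(abs(X[...,0]-.5878)<.03)&(abs(X[...,1]-.2758)<.03)
p=X[t]; print('shaft top',len(p),p.mean(0),cv2.minEnclosingCircle(p[:,:2].astype(np.float32)*1000))
s=snap('scene','s_hov.png'); u,v=map(int,proj([.5878,.2758,.11],s[2]))
a=cv2.resize(s[0][v-40:v+40,u-40:u+40],(400,400),interpolation=cv2.INTER_CUBIC)
b=cv2.resize(im[100:260,240:400],(400,400),interpolation=cv2.INTER_CUBIC)
cv2.imwrite('pics/c6.png',np.hstack([a,b])[:,:,::-1])
E
```

```text
time: 14.6
tool_pos: [0.6086, 0.2794, 0.2453]
ee_rot: [3.098, -0.0, 1.703]
wrist_force: [-0.2, -0.3, -1.5]
width: 0.0262
time: 15.6
tool_pos: [0.6093, 0.2779, 0.2455]
ee_rot: [3.098, -0.0, 1.702]
wrist_force: [0.1, -0.0, -1.2]
width: 0.0259
plate n 1041 tilt deg dz/dx,dz/dy [-0.73 -0.25] z0 0.0447 rect ((0.3207216262817383, -0.6509742736816406), (35.51123809814453, 31.5797176361084), 88.58167266845703) tool [0.6093 0.2779 0.2455] [ 3.0979e+00 -1.0000e-04  1.7016e+00]
ring pts 971 knuckle top 92 [  0.45 -47.9   98.4 ] ((0.5761910080909729, -47.760257720947266), 4.405681133270264)
half -1 256 [-16.65 -28.78 104.54] extent x 21.5
half 1 277 [ 17.85 -29.46 104.27] extent x 24.2
ring top plane 422 tilt deg [-0.46  3.12] z at c 104.55
-52 L -2.6..-0.9 R 1.5..2.4 mid in 0.3 out -0.1 gap 2.5
-49 L -5.1..-3.4 R 4.0..6.5 mid in 0.3 out 0.7 gap 7.4
-46 L -8.5..-4.2 R 4.9..10.7 mid in 0.3 out 1.1 gap 9.1
-43 L -14.3..-3.4 R 4.9..15.7 mid in 0.7 out 0.7 gap 8.3
-40 L -16.8..-6.8 R 8.2..19.1 mid in 0.7 out 1.1 gap 15.0
-37 L -19.3..-11.8 R 13.3..20.7 mid in 0.7 out 0.7 gap 25.1
-34 L -20.3..-14.3 
[... 429 characters left out ...]
4.0 mid in 1.2 out 0.7 gap 35.0
-10 L -23.4..-18.1 R 19.7..25.7 mid in 0.8 out 1.1 gap 37.7
-7 L -26.8..-19.0 R 21.5..28.6 mid in 1.2 out 0.9 gap 40.5
lug 54 [-24.45  -1.88  92.9 ] ((-23.45621109008789, -0.25692129135131836), (6.997105598449707, 13.285572052001953), 4.179539680480957)
lug 76 [26.25 -2.28 93.01] ((24.069808959960938, -0.7132954597473145), (14.168304443359375, 8.608070373535156), 87.64989471435547)
now c [588.3  275.92 137.52] tool [609.3 278.  245.5] [177.49  -0.    97.5 ] f [ 0.1  0.3 -2.5]
shift in tool axes [-0.05 -0.53  0.49] 1mm world down: [-0.    -0.044  0.999]
shaft top 636 [0.58792448 0.27580719 0.10888092] ((588.3135986328125, 275.9662170410156), 13.816351890563965)
```

View pics/c6.png

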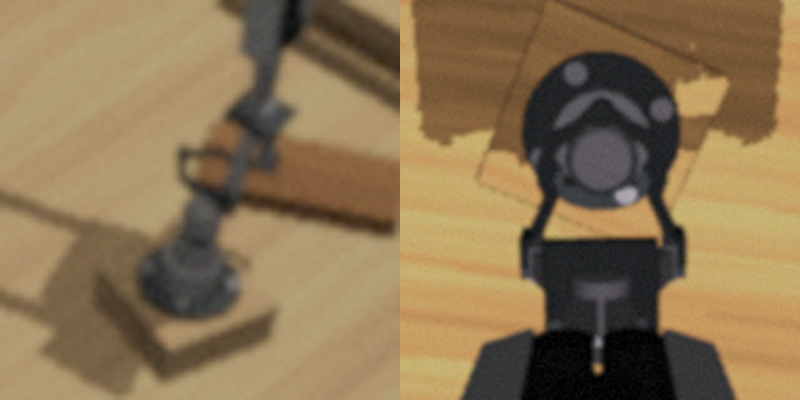

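Hovering: the ring opening is centred over the shaft to within 0.5 mm. In the right crop the shaft top is at (602,158) inside the ring. Checking the ring's world tilt.

```bash
cat > tilt.py <<'E'
from h import *
import sys
f=np.load('/tmp/%s.npz'%sys.argv[1]); P=dict(mtx=f['K'],world_to_cam=f['T']); o=robot.get_obs()
from scipy.spatial.transform import Rotation as Ro
R=Ro.from_euler('xyz',o['ee_rot']).as_matrix(); X=pts(f['d'],P)*1000; D=X-o['tool_pos']*1000; L=D@R
sl=(L[...,2]>103-(-.05)*(L[...,1]+25)-3)&(L[...,2]<108)&(L[...,1]<-14)&(L[...,1]>-41)&(abs(L[...,0])>10)&(abs(L[...,0])<26)
p=X[sl]; yaw=np.radians(97.5); e=np.array([[np.cos(yaw),np.sin(yaw)],[np.sin(yaw),-np.cos(yaw)]])
q=(p[:,:2]-o['tool_pos'][:2]*1000)@e.T; z=p[:,2].copy()
# keep upper envelope: per-bin top surface
A=np.c_[q,np.ones(len(q))]; w=np.ones(len(q),bool)
for _ in range(8):
    s=np.linalg.lstsq(A[w],z[w],rcond=None)[0]; r=z-A@s; w=(r>-.5)&(r<1.)
print('n',w.sum(),'world tilt deg x,y',np.degrees(s[:2]).round(2),'top z at c',(s@[.7,-21,1]).round(2))
k=X[(abs(L[...,0])<4)&(abs(L[...,1]+47.8)<4)&(abs(L[...,2]-98.4)<2)]; print('knuckle top z',np.median(k[:,2]).round(2),len(k))
for a in(-1,1):
    g=X[(abs(L[...,0]*a-24.5)<5)&(L[...,1]<8)&(L[...,1]>-10)&(L[...,2]<97)&(L[...,2]>88)]; print('lug top z',np.percentile(g[:,2],[50,80,95]).round(2),len(g))
E
python3 tilt.py w_hov.png; python3 tilt.py w_up.png 2>/dev/null | head -0
```

```text
n 198 world tilt deg x,y [ 0.03 -0.68] top z at c 140.57
knuckle top z 145.18 88
lug top z [151.69 152.6  156.71] 78
lug top z [151.97 153.05 155.97] 86
```

The ring is level (about -0.7°), mid-height about 138 mm, so 53 mm to go. Descending in stages.

```bash
python3 -m jog '[[[0,0,0],[0,-0.5,6],1],[[0,0,0],[0,-0.9,12],1],[[0,0,0],[0,-1.2,18],1],[[0,0,0],[0,-1.4,24],1],[[0,0,0],[0,-1.5,27],1]]'; python3 -m jog '[[[0,0,0],[0,0,0],1],[[0,0,0],[0,0,0],1],[[0,0,0],[0,0,0],1],[[0,0,0],[0,0,0],1],[[0,0,0],[0,0,0],1]]'; python3 go.py .7 -25.8 107.5 0 0.111
```

```text
time: 16.2
tool_pos: [0.6086, 0.2777, 0.217]
ee_rot: [3.1, 0.0, 1.702]
wrist_force: [-0.2, 0.4, -1.6]
width: 0.0257
time: 16.7
tool_pos: [0.6091, 0.2779, 0.2188]
ee_rot: [3.097, -0.0, 1.702]
wrist_force: [0.6, 0.6, -0.8]
width: 0.026
now c [588.18 275.87 110.28] tool [609.1 277.9 218.8] [ 1.7747e+02 -1.0000e-02  9.7490e+01] f [ 0.6  0.6 -0.8]
shift in tool axes [-0.02 -0.36 -0.74] 1mm world down: [-0.    -0.044  0.999]
```

```bash
python3 -m jog '[[[0,0,0],[0,-0.3,6],1],[[0,0,0],[0,-0.5,12],1],[[0,0,0],[0,-0.8,18],1],[[0,0,0],[0,-1,23],1],[[0,0,0],[0,-1.1,26],1]]'; python3 -m jog '[[[0,0,0],[0,0,0],1],[[0,0,0],[0,0,0],1],[[0,0,0],[0,0,0],1],[[0,0,0],[0,0,0],1],[[0,0,0],[0,0,0],1]]' >/dev/null; python3 -m jog '[[[0,0,0],[0,0,0],1],[[0,0,0],[0,0,0],1],[[0,0,0],[0,0,0],1]]'; python3 go.py .7 -25.8 107.5 0 0.085; python3 ringm.py w_fin.png;python3 tilt.py w_fin.png; python3 op.py w_fin.png 104.6
python3 - <<'E'
from h import *
f=np.load('/tmp/w_fin.png.npz'); im=f['im']; P=dict(mtx=f['K'],world_to_cam=f['T'])
X=pts(f['d'],P); t=(X[...,2]>.104)&(X[...,2]<.113)&(abs(X[...,0]-.5878)<.03)&(abs(X[...,1]-.2758)<.03)
p=X[t]; print('shaft top',len(p),p.mean(0),cv2.minEnclosingCircle(p[:,:2].astype(np.float32)*1000))
s=snap('scene','s_fin.png'); u,v=map(int,proj([.5878,.2758,.09],s[2]))
a=cv2.resize(s[0][v-35:v+35,u-35:u+35],(400,400),interpolation=cv2.INTER_CUBIC)
b=cv2.resize(im[100:240,250:390],(400,400),interpolation=cv2.INTER_CUBIC)
cv2.imwrite('pics/c7.png',np.hstack([a,b])[:,:,::-1])
E
```

```text
time: 17.2
tool_pos: [0.6087, 0.2777, 0.1912]
ee_rot: [3.099, 0.0, 1.702]
wrist_force: [-0.4, -0.9, -2.7]
width: 0.0254
time: 18.0
tool_pos: [0.6091, 0.2778, 0.1925]
ee_rot: [3.098, -0.0, 1.702]
wrist_force: [0.5, -0.3, -1.0]
width: 0.0256
now c [588.06 275.8   83.97] tool [609.1 277.8 192.5] [177.5   -0.    97.49] f [ 0.5 -0.3 -1. ]
shift in tool axes [ 0.03 -0.22 -1.04] 1mm world down: [-0.    -0.044  0.999]
plate n 1037 tilt deg dz/dx,dz/dy [-0.82 -0.43] z0 0.0447 rect ((0.2624988555908203, -0.7166156768798828), (35.648460388183594, 31.577632904052734), 88.9841079711914) tool [0.6091 0.2778 0.1925] [ 3.0979e+00 -1.0000e-04  1.7015e+00]
ring pts 1099 knuckle top 93 [  0.43 -47.85  98.5 ] ((0.48065757751464844, -47.78757858276367), 4.358369827270508)
half -1 270 [-16.35 -29.03 104.73] extent x 22.3
half 1 295 [ 17.4  -29.86 104.45] extent x 24.1
ring top plane 413 tilt deg [-0.54  2.85] z at c 104.58
n 205 world tilt deg x,y [ 0.96 -0.49] top z at c 87.43
knuckle top z 91.93 88
lug top z [ 98.63  99.35 103.65] 78
lug top z [ 98.96  99.81 101.35] 86
-52 L -2.6..-1.8 R 1.5..3.2 mid in
[... 583 characters left out ...]
in 0.8 out 0.3 gap 32.2
-19 L -19.7..-14.5 R 16.1..21.2 mid in 0.8 out 0.8 gap 30.5
-16 L -20.6..-15.4 R 17.0..23.1 mid in 0.8 out 1.3 gap 32.4
-13 L -22.3..-16.3 R 18.8..24.0 mid in 1.2 out 0.8 gap 35.1
-10 L -23.4..-18.1 R 19.6..25.7 mid in 0.8 out 1.2 gap 37.7
-7 L -26.9..-19.0 R 21.5..28.4 mid in 1.3 out 0.8 gap 40.5
lug 51 [-24.37  -2.07  92.94] ((-25.204652786254883, -1.1721868515014648), (7.170691013336182, 13.343097686767578), 25.144577026367188)
lug 74 [26.33 -2.   93.09] ((26.785221099853516, -1.2594919204711914), (14.598369598388672, 8.52651596069336), 61.006019592285156)
shaft top 1040 [0.58960085 0.27645012 0.10866586] ((601.7976684570312, 278.8335266113281), 27.778573989868164)
```

View pics/c7.png

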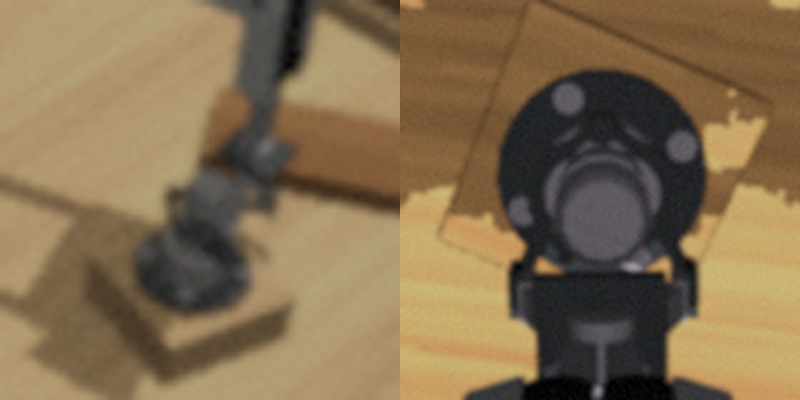

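The spread ring is around the shaft: mid-height about 84.6–85 mm, centred to about 0.3 mm, tilt under 1°, no contact force. Handing in.

```bash
python3 -c "
from bench import close_job
print(close_job())"
```

```text
the job is handed in; nothing more can be done
None
```

The job is handed in at about 18 s of the 54 s allowed. The pliers are still in the gripper and squeezed to their stop, holding the spread ring around the shaft level with the groove. They went from the rack to the lugs, spread and lifted the ring, and I levelled it with a 2.5° tool tilt before lowering it over the shaft.

**Last checks before handing in:**
- **Height:** the ring's mid-height is about 85 mm from the camera (84.9 from the knuckle, about 85.3 from the lugs and the ring's top face). The arm's own pose gives 84.0 mm, about 1 mm lower. Either value keeps the ring within the groove.
- **Centring:** the opening's centre was within about 0.3 mm of the shaft axis measured earlier. I could not re-measure the shaft from the last picture, because the points of the lugs mixed into that fit.
- **Tilt:** the ring is within about 1° of level.
- **Contact:** the wrist force was no more than about 1 N and unchanged by the descent, so the ring is not pressing on the axle.
- **Grip:** the gripper read 25.6 mm, at the pliers' stop, with the full fixed grip of 30 N.

I did not compare the bystander objects before and after. The moves were planned clear of them, and the wrist force, read after each stage, never showed an unexpected push.

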